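# Send a carton down the roller lane and hold its stop pin up

## Robot

A 7-joint arm with a two-finger parallel gripper is mounted at the origin on the work surface. World frame = base frame: x ahead of the robot, y to its left, z up, the work surface at z = 0. Lengths are in m, angles in rad, forces in N, time in s.
With the tool pointing down it reaches from about 0.425 to 0.95 m from the base axis. Payload 4.7 kg.
Tool frame: the origin (TCP) lies at the very end of the fingers, on their centre line; the grasp point (between the pads) lies 19 mm behind it; z points along the fingers, y is the direction in which the jaws open and shut (so a half turn about z gives the same grasp; the last joint's range is limited). The gripper opens to 85 mm and grips with 20 to 120 N. Pads are 22 mm wide; open, the fingers measure 114 mm over their backs; the gripper's body (76 mm by 85 mm) begins 54 mm behind the grasp point. The pads swing forward as they close: fully open they stand 13 mm farther back than shut.
Start: joints at [-1.372, 0.469, -0.049, 1.532, 0.024, 1.141, -0.082], TCP at [0.152, 0.658, 0.231] pointing down, gripper open.
Joint ranges: [-2.59, 2.59], [-0.33, 1.99], [-1.39, 1.29], [0.1, 2.45], [-1.04, 4.18], [0.21, 1.99], [-2.66, 2.66]. Speed limits (rad/s): [2.57, 2.57, 3.14, 3.14, 3.14, 3.14, 3.14].

## Interface

Orientations are given as a rotation vector (axis times angle).
In Python, from rig import robot, cams gives the robot as it stands. The module is installed in compiled form; this text tells all that it offers.
- The arm moves only by the tool send_rows, never from a script. Its argument "increments" is a list of rows, each an object with "xyz": the shift along the tool's x, y, z in cm, a list of three; "twist": the turn about the tool's z in degrees; "gripper": the gripper's target within -1 to 1 (shut at 1, half-way at 0, fully open at -1). In form: [{"xyz": [x, y, z], "twist": twist, "gripper": gripper}, ...]. A call has exactly 10 rows; each row shifts and turns the commanded pose from where the row before left it, along the tool's axes as they then stand; what a row does not reach is not made up. A row lasts 1/10 s, in which the tool goes at most 50 mm and 8.59 degrees, less where a joint would pass 70% of its speed; a pose out of reach is approached as far as the arm can. A call with a gripper value outside its range is refused whole. The fingers move at their own pace and stop on an object; "squeeze" is the grip in N (left out, the last holds). Time passes only in rows, so rows that do not move let the fingers close, or fill a call up. It gives the time, the measured TCP pose, the force and the opening at its end, in the units of the state.
- robot.state(): the state, without advancing time (a new reading comes with each control period).
- cams.snapshot(name): name is "side" or "top" or "wrist"; returns the picture (400x640x3 uint8, blue, green, red); there is no depth.
- cams.camera_model(name): a dict with "mtx" (3x3 intrinsics, pixels), "dist" ([k1, k2, p1, p2, k3] as OpenCV has them; the pictures are not rectified), "extrinsics" (4x4, takes a point from world to camera coordinates). Camera axes: x right, y down, z forward; pixel columns grow to the right and rows downward; lengths in m; the calibration is good to about 2 mm. A picture is of the moment at which its call begins: read the wrist's pose just before it. camera_model takes no time and is no camera call; for the wrist camera it gives the pose at the moment of the call.
- robot.sign_off(): hands the job in, once; it reports no verdict.
The state is a dict: "time": time; "qpos": joint angles; "joint_vel": joint speeds; "tau": joint torques, N m; "tcp_pos": TCP position; "tool_rot": TCP orientation; "wrist_force": force on the tool from outside, world axes, zero at the start; "wrist_torque": the same for the moment, N m; "gripper_width": finger opening in m.
Only numpy, scipy, OpenCV 4.12 (cv2) and the standard library are available. Lean on these libraries where they do the work, as an engineer would, in place of code of your own. Each camera call takes 0.05 s, during which the arm holds its last target.

## Task

Push the flat carton lying on the level deck along the lane, under the height-gauge bar, until it rolls down and waits against the stop pin; do not lift it off the lane. Then pull the sprung pin's knob fully up, out of its seat hole, and hold it there so that the carton rolls on to the end stop; finish while still holding the knob fully up. Leave the other things on the bench alone.

Things in the scene. Friction and masses are not known exactly. Their poses are not given: they have to be found in the camera images.
- lane: grey steel roller lane fixed to the bench, 550 mm long (y), 163 mm wide over its feet (x). Origin on the bench under its middle; x across, y along, pointing UPHILL, z up; the points below share these axes. Guides 4 mm thick, 100 mm apart inside, rise 18 mm above deck and rollers all along
- deck_edge (a point): middle of the edge where the level steel deck ends and the rollers begin: lane x 0, y 80, z 115 mm. The deck (top at z 115) reaches 220 mm uphill from here and is open at that end. Downhill from here, to the end stop, free-turning rollers fall at 9 degrees; a carton on them rolls down by itself
- gauge_bar (a point): middle of the underside of the height-gauge bar across the lane: lane x 0, y 50, z 155 mm, so 40 mm above the deck. Bar 14 mm high, 12 mm thick along y, on posts outside the guides (out to x +-71)
- portal (a point): middle of the top of the portal beam that carries the stop pin: lane x 0, y -86, z 151 mm. Beam 150 mm across the lane, 30 mm along it, 16 mm high; on it a bush 24 mm in diameter and 10 mm high, through which the pin goes down into a seat hole in the plate between the rollers
- end_stop (a point): foot of the end stop's face, at roller height: lane x 0, y -246, z 63 mm. An upright plate, its top at z 98
- carton_center (a point): centre of the flat carton to send: 90 mm across the lane (its x), 120 mm along it (its y), 28 mm high, 0.18 to 0.35 kg. It starts on the deck, centre at lane y 150 to 200. It tips on to the rollers by itself once its centre is past the deck edge. Against the pin its centre is at about lane y -18, at the end stop at about lane y -183
- knob_center (a point): centre of the pin's black pull knob, which rises with the pin: upright cylinder 30 mm in diameter with a 36 mm rim at its top, from 16 mm below to 16 mm above this point. Between knob and bush 17 mm of bare 10 mm pin shows when seated. Axes parallel to the lane's. With the pin seated: lane x 0, y -86, z 194 mm
- plunger (a joint): how far the sprung pin is pulled up, m: 0 seated in its hole, 0.055 fully up at its hard stop. It moves straight up; pulling takes about 5 N at 0, rising to 11 N at full travel, and the spring drives it home when let go. The pin blocks the carton until about 0.042
- big_carton: bystander: closed cardboard carton 110 x 150 x 70 mm high, standing beyond the lane as seen from the robot; origin under its centre
- mug: bystander: white mug, 76 mm in diameter, 85 mm high, beyond the lane as seen from the robot; origin under its centre
- scanner: bystander: grey and black hand scanner lying on the bench beyond the lane as seen from the robot, between big carton and mug, 50 x 160 x 34 mm; origin under its handle's middle

How it is judged:
By the outcome, as a careful person would: the job done as asked, in the order asked, and still so for the second after the job is handed in, while the arm keeps its last pose, push and grip.
It also fails if it takes over 48 s, if anything falls off the work surface, if the arm or the gripper's body presses on something with over 40 N, if the wrist force passes 120 N, or if a joint passes its speed limit or range.

## Working session

There is one attempt and no reset: what is moved stays moved. The work goes in short steps, Python scripts to look and compute and a tool call to move; the robot and the scene stay as the last step left them, time stands still between calls to the robot, and variables do not carry over. Pictures are saved under pics/ and viewed, and the job is handed in when it is done.

Besides the shell and the picture viewer there is one more tool, called after "Emit:" as a command line: name --argument value ..., lists and objects as JSON in quotes. send_rows: Moves the arm, as the interface text tells. Its arguments: {"type":"object","properties":{"increments":{"type":"array","items":{"type":"object","properties":{"xyz":{"type":"array","items":{"type":"number"}},"twist":{"type":"number"},"gripper":{"type":"number"}}}},"squeeze":{"type":"number"}},"required":["increments"]}

```bash
mkdir -p pics; python3 - <<'E'
from rig import robot, cams
import cv2,numpy as np
s=robot.state(); print({k:np.round(v,3) for k,v in s.items()})
for n in ("side","top","wrist"):
    m=cams.camera_model(n); print(n,np.round(m["mtx"],1).tolist(),np.round(m["dist"],3),np.round(m["extrinsics"],3).tolist())
    cv2.imwrite(f"pics/{n}0.png",cams.snapshot(n))
E
```

```text
{'time': np.float64(0.0), 'qpos': array([-1.372,  0.469, -0.049,  1.534,  0.024,  1.141, -0.082]), 'joint_vel': array([ 0.001,  0.002, -0.002,  0.001,  0.001, -0.   ,  0.001]), 'tau': array([-0.0000e+00, -5.1030e+01, -4.7000e-02, -2.3771e+01,  1.1000e-02,
        7.0000e-03,  0.0000e+00]), 'tcp_pos': array([0.152, 0.657, 0.23 ]), 'tool_rot': array([-3.570e-01, -3.121e+00,  3.000e-03]), 'wrist_force': array([-0.738, -0.259, -0.097]), 'wrist_torque': array([-0.001, -0.027,  0.052]), 'gripper_width': np.float64(0.085)}
side [[446.0, 0.0, 317.8], [0.0, 446.0, 201.3], [0.0, 0.0, 1.0]] [-0.09  0.    0.    0.    0.  ] [[0.778, -0.628, -0.02, -0.472], [-0.362, -0.422, -0.831, 0.334], [0.513, 0.654, -0.556, 0.764], [0.0, 0.0, 0.0, 1.0]]
top [[411.9, 0.0, 321.1], [0.0, 411.9, 204.8], [0.0, 0.0, 1.0]] [-0.027  0.     0.     0.     0.   ] [[-0.03, -0.999, -0.019, 0.021], [-0.981, 0.033, -0.194, 0.659], [0.194, 0.012, -0.981, 0.877], [0.0, 0.0, 0.0, 1.0]]
wrist [[328.5, 0.0, 320.1], [0.0, 328.5, 200.9], [0.0, 0.0, 1.0]] [-0.052  0.     0.     0.     0.   ] [[0.226, 0.974, -0.002, -0.673], [0.937, -0.217, 0.276, -0.034], [0.268, -0.064, -0.961, 0.38], [0.0, 0.0, 0.0, 1.0]]
```

View pics/side0.png

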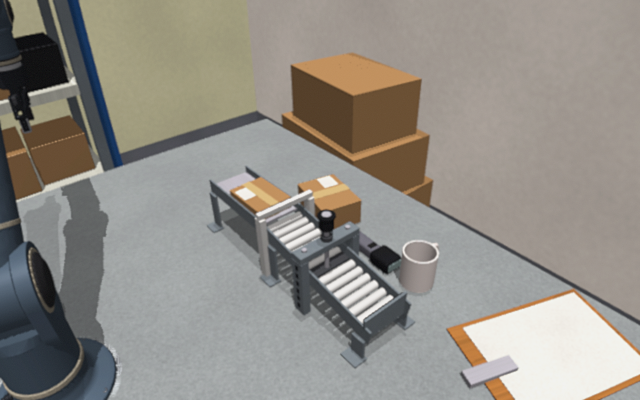

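View pics/top0.png

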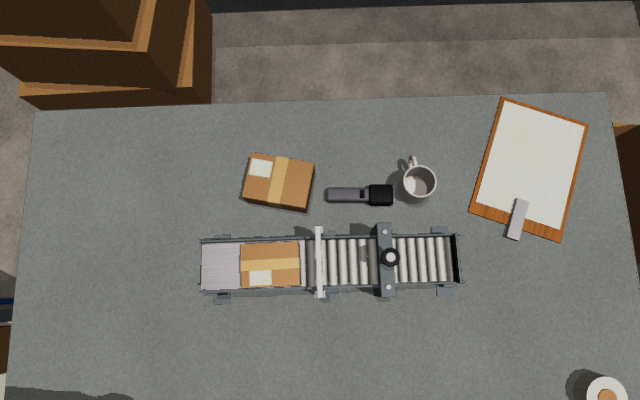

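View pics/wrist0.png

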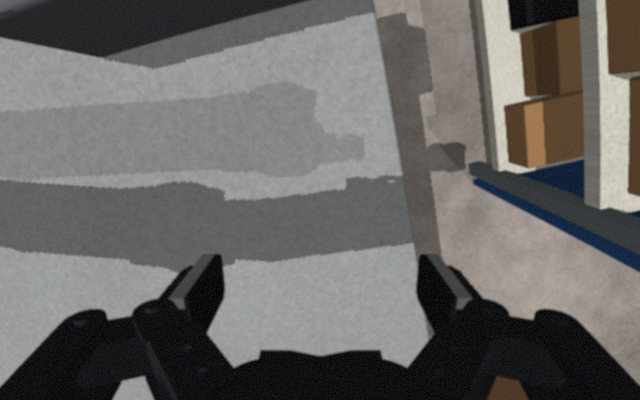

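```bash
python3 - <<'E'
import cv2
a=cv2.imread("pics/top0.png")[220:310,190:475]; cv2.imwrite("pics/t1.png",cv2.resize(a,None,fx=2.8,fy=2.8,interpolation=cv2.INTER_CUBIC))
a=cv2.imread("pics/side0.png")[160:370,200:420]; cv2.imwrite("pics/s1.png",cv2.resize(a,None,fx=2.8,fy=2.8,interpolation=cv2.INTER_CUBIC))
E
```

```text
(no output)
```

View pics/t1.png

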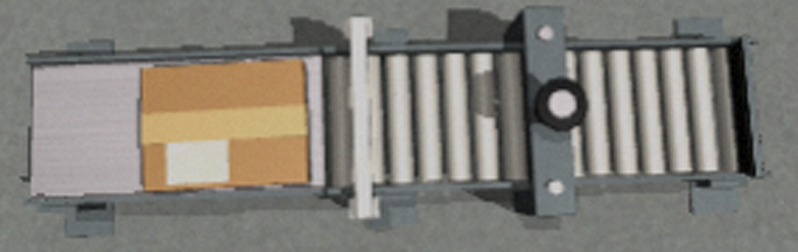

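View pics/s1.png

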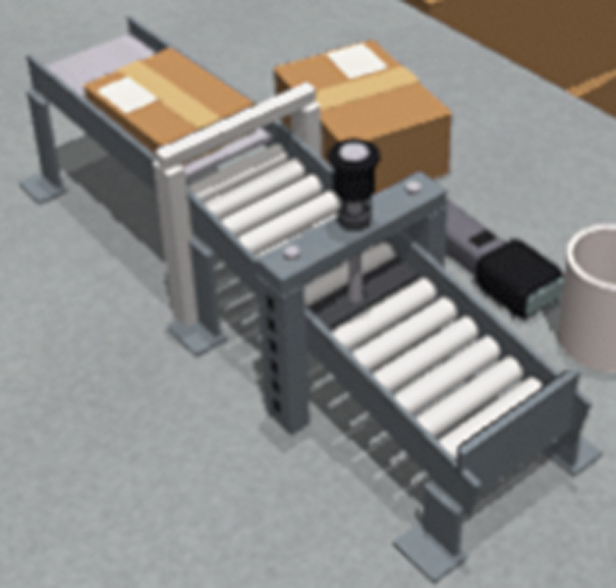

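```bash
cat > h.py <<'E'
import numpy as np,cv2
from rig import robot,cams
def ray(n,px):
    m=cams.camera_model(n); E=np.array(m["extrinsics"])
    u=cv2.undistortPoints(np.array([[px]],float),np.array(m["mtx"]),np.array(m["dist"]))[0,0]
    R=E[:3,:3];return -R.T@E[:3,3], R.T@np.array([u[0],u[1],1])
def onz(n,px,z):
    c,d=ray(n,px); return (c+d*(z-c[2])/d[2])
def proj(n,p):
    m=cams.camera_model(n);E=np.array(m["extrinsics"]);
    return cv2.projectPoints(np.array([p],float),cv2.Rodrigues(E[:3,:3])[0],E[:3,3],np.array(m["mtx"]),np.array(m["dist"]))[0][0,0]
E
python3 - <<'E'
from h import *
T=lambda x,y:(190+(x+.5)/2.8-.5,220+(y+.5)/2.8-.5); S=lambda x,y:(200+(x+.5)/2.8-.5,160+(y+.5)/2.8-.5)
def grp(name,n,f,pts,z):
    P=np.array([onz(n,f(*p),z) for p in pts])[:,:2]; print(name,n,np.round(P,4).tolist(),"mean",np.round(P.mean(0),4))
grp("beam","top",T,[(523,8),(563,6),(576,213),(535,216)],.151)
grp("beam","side",S,[(262,263),(428,174),(447,192),(277,281)],.151)
grp("bar","top",T,[(349,17),(369,17),(378,216),(352,217)],.169)
grp("carton","top",T,[(141,68),(305,60),(307,184),(144,190)],.143)
grp("knob","top",T,[(561,103)],.210)
grp("knob","side",S,[(354,153)],.210)
grp("guides up","top",T,[(28,55),(33,205)],.133)
grp("feet","top",T,[(115,40),(112,235),(722,17),(737,211)],.003)
E
```

```text
beam top [[0.6017, -0.1139], [0.6022, -0.1432], [0.4539, -0.1432], [0.4527, -0.1141]] mean [ 0.5276 -0.1286]
beam side [[0.452, -0.1243], [0.6036, -0.1224], [0.5992, -0.1472], [0.4488, -0.1452]] mean [ 0.5259 -0.1348]
bar top [[0.5967, 0.0131], [0.5962, -0.0012], [0.4566, -0.0032], [0.4565, 0.0149]] mean [0.5265 0.0059]
carton top [[0.5676, 0.1682], [0.5696, 0.0471], [0.48, 0.0475], [0.4792, 0.1655]] mean [0.5241 0.1071]
knob top [[0.5278, -0.1285]] mean [ 0.5278 -0.1285]
knob side [[0.5269, -0.1311]] mean [ 0.5269 -0.1311]
guides up top [[0.5811, 0.2556], [0.4707, 0.2492]] mean [0.5259 0.2524]
feet top [[0.6075, 0.2208], [0.4433, 0.2216], [0.6102, -0.3022], [0.447, -0.3004]] mean [ 0.527  -0.0401]
```

Emit:
send_rows --increments '[{"xyz": [0,0,0],"twist": -6.5,"gripper": 1},{"xyz": [0,0,0],"twist": -6.5,"gripper": 1},{"xyz": [-2.5,-3,0],"twist": 0,"gripper": 1},{"xyz": [-2.5,-3,0],"twist": 0,"gripper": 1},{"xyz": [-2.5,-3,0],"twist": 0,"gripper": 1},{"xyz": [-2.5,-3,0],"twist": 0,"gripper": 1},{"xyz": [-2.5,-3,0],"twist": 0,"gripper": 1},{"xyz": [-2.5,-3,0],"twist": 0,"gripper": 1},{"xyz": [-2.5,-3,0],"twist": 0,"gripper": 1},{"xyz": [-2.5,-3,0],"twist": 0,"gripper": 1}]'

```text
time: 1.15
tcp_pos: [0.3529, 0.4159, 0.2312]
tool_rot: [-0.001, -3.141, 0.0]
wrist_force: [0.9, 0.7, -1.5]
gripper_width: 0.0001
```

Emit:
send_rows --increments '[{"xyz": [-2.9,-3.3,0],"twist": 0,"gripper": 1},{"xyz": [-2.9,-3.3,0],"twist": 0,"gripper": 1},{"xyz": [-2.9,-3.3,0],"twist": 0,"gripper": 1},{"xyz": [-2.9,-3.3,0],"twist": 0,"gripper": 1},{"xyz": [-2.9,-3.3,0],"twist": 0,"gripper": 1},{"xyz": [-2.9,-3.3,0],"twist": 0,"gripper": 1},{"xyz": [0,0,2.5],"twist": 0,"gripper": 1},{"xyz": [0,0,2.5],"twist": 0,"gripper": 1},{"xyz": [0,0,2.0],"twist": 0,"gripper": 1},{"xyz": [0,0,0],"twist": 0,"gripper": 1}]'

```text
time: 2.15
tcp_pos: [0.5239, 0.2182, 0.1583]
tool_rot: [-0.002, -3.136, 0.005]
wrist_force: [-0.1, 0.5, 0.7]
gripper_width: -0.0
```

```bash
python3 - <<'E'
from h import *
for n in("top","wrist"): cv2.imwrite(f"pics/{n}2.png",cams.snapshot(n))
E
```

```text
(no output)
```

View pics/wrist2.png

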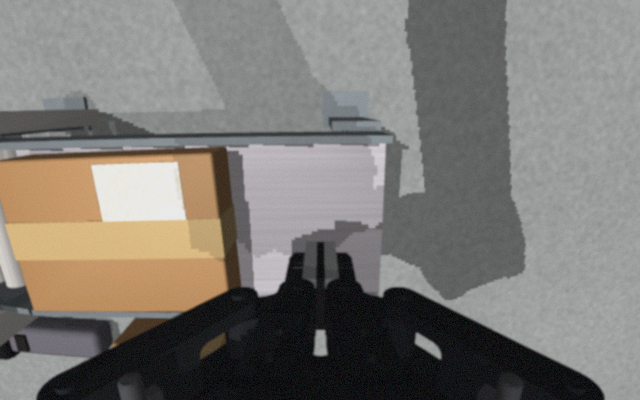

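View pics/top2.png

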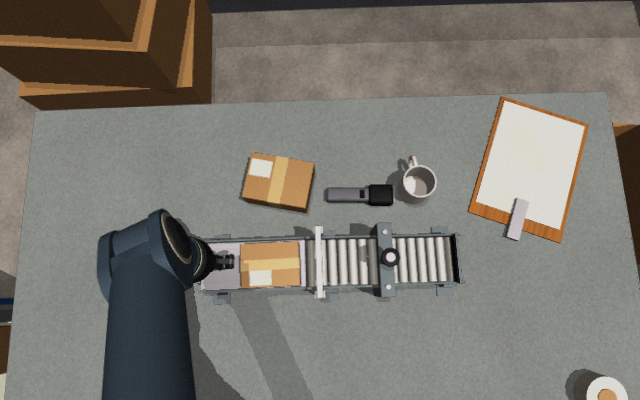

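Emit:
send_rows --increments '[{"xyz": [-0.2,0,1.7],"twist": 0,"gripper": 1},{"xyz": [0,0,1.7],"twist": 0,"gripper": 1},{"xyz": [0,-1.2,0],"twist": 0,"gripper": 1},{"xyz": [0,-1.2,0],"twist": 0,"gripper": 1},{"xyz": [0,-1.0,0],"twist": 0,"gripper": 1},{"xyz": [0,-1.0,0],"twist": 0,"gripper": 1},{"xyz": [0,-1.0,0],"twist": 0,"gripper": 1},{"xyz": [0,-1.0,0],"twist": 0,"gripper": 1},{"xyz": [0,-1.0,0],"twist": 0,"gripper": 1},{"xyz": [0,-1.0,0],"twist": 0,"gripper": 1}]'

```text
time: 3.25
tcp_pos: [0.5282, 0.1351, 0.1277]
tool_rot: [0.001, 3.141, 0.002]
wrist_force: [0.6, 3.9, 3.0]
gripper_width: -0.0001
```

```bash
python3 - <<'E'
from h import *
for n in("side",): cv2.imwrite(f"pics/{n}3.png",cams.snapshot(n)[130:380,180:440])
E
```

```text
(no output)
```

View pics/side3.png

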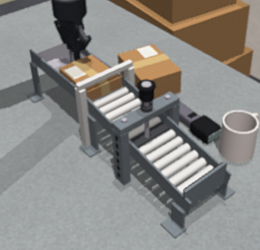

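The picture shows the fingers behind the carton and the carton moved toward the bar; the push force is about 4 N. I'll keep pushing.

Emit:
send_rows --increments '[{"xyz": [0,-1.0,0],"twist": 0,"gripper": 1},{"xyz": [0,-1.0,0],"twist": 0,"gripper": 1},{"xyz": [0,-1.0,0],"twist": 0,"gripper": 1},{"xyz": [0,-0.8,0],"twist": 0,"gripper": 1},{"xyz": [0,0,0],"twist": 0,"gripper": 1},{"xyz": [0,0,0],"twist": 0,"gripper": 1},{"xyz": [0,0,0],"twist": 0,"gripper": 1},{"xyz": [0,0,0],"twist": 0,"gripper": 1},{"xyz": [0,0,0],"twist": 0,"gripper": 1},{"xyz": [0,0,0],"twist": 0,"gripper": 1}]'

```text
time: 4.3
tcp_pos: [0.5278, 0.0973, 0.1272]
tool_rot: [-0.001, -3.141, 0.0]
wrist_force: [0.2, -0.4, -0.2]
gripper_width: 0.0
```

```bash
python3 - <<'E'
from h import *
for n in("side","top"): cv2.imwrite(f"pics/{n}4.png",cv2.resize(cams.snapshot(n)[150:350,180:480],None,fx=2,fy=2))
E
```

```text
(no output)
```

View pics/side4.png

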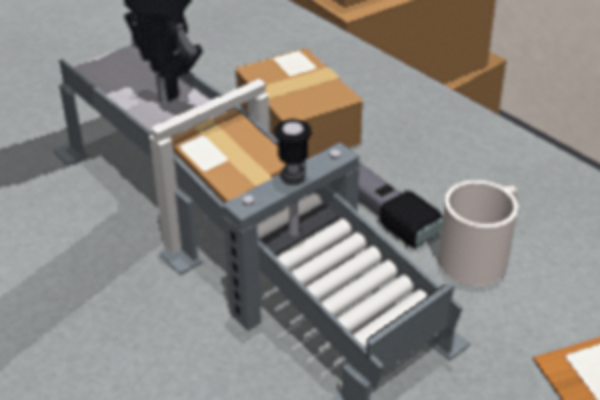

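View pics/top4.png

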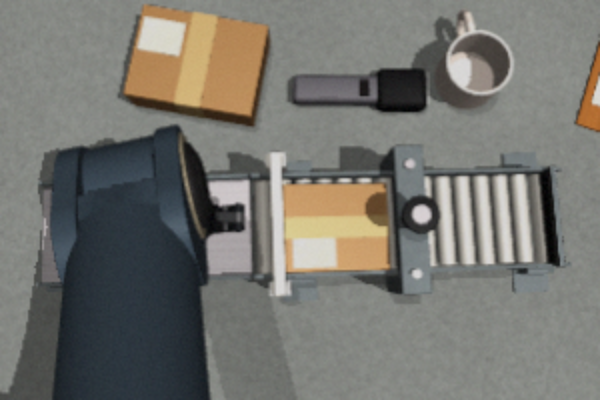

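The carton has rolled down and waits against the pin, with its top-view columns running from about 283 at the bar to 390 at the beam. Next I rise, open and move over the knob.

Emit:
send_rows --increments '[{"xyz": [0,0.5,-4],"twist": 0,"gripper": 1},{"xyz": [0,0,-4],"twist": 0,"gripper": 0},{"xyz": [0,0,-4],"twist": 0,"gripper": -1},{"xyz": [0,-3.5,-1.5],"twist": 0,"gripper": -1},{"xyz": [0,-3.5,0],"twist": 0,"gripper": -1},{"xyz": [0,-3.5,0],"twist": 0,"gripper": -1},{"xyz": [0,-3.5,0],"twist": 0,"gripper": -1},{"xyz": [0,-3.5,0],"twist": 0,"gripper": -1},{"xyz": [0,-3.5,0],"twist": 0,"gripper": -1},{"xyz": [0,-2.1,0],"twist": 0,"gripper": -1}]'

```text
time: 5.4
tcp_pos: [0.5271, -0.132, 0.2625]
tool_rot: [0.007, 3.141, -0.002]
wrist_force: [0.1, -0.0, 1.0]
gripper_width: 0.0853
```

```bash
python3 - <<'E'
from h import *
print(robot.state()["tcp_pos"])
im=cams.snapshot("wrist")
print(proj("wrist",[.5278,-.129,.210]))
cv2.imwrite("pics/w5.png",im)
cv2.imwrite("pics/s5.png",cv2.resize(cams.snapshot("side")[150:350,180:480],None,fx=2,fy=2))
E
```

```text
[ 0.52710901 -0.13203454  0.26245602]
[331.06032992 226.66952571]
```

View pics/w5.png

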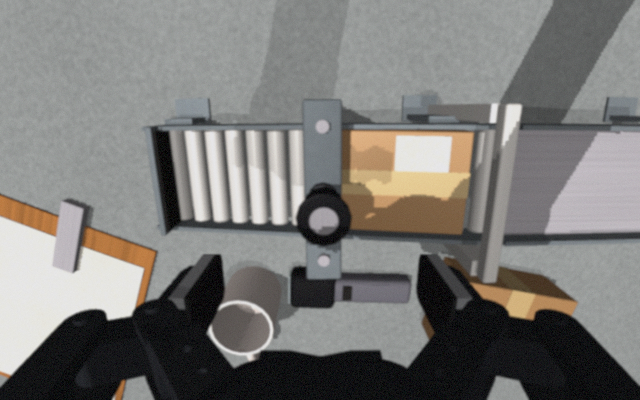

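View pics/s5.png

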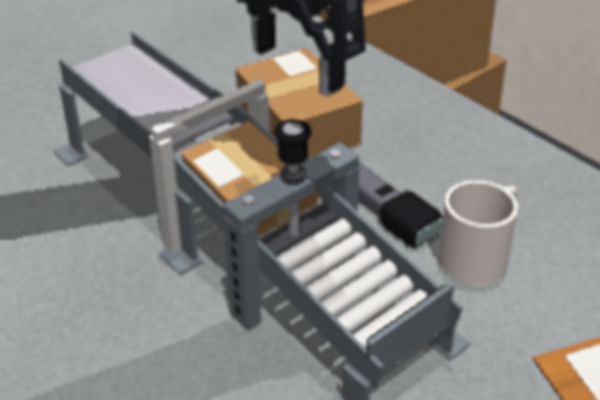

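```bash
python3 - <<'E'
from h import *
im=cv2.imread("pics/w5.png");g=im[185:255,285:365].max(2);
m=(g<50).astype(np.uint8); c=max(cv2.findContours(m,0,1)[0],key=cv2.contourArea); print(cv2.minEnclosingCircle(c))
print(robot.state()["tcp_pos"],onz("wrist",(323,219),.21))
c1,d1=ray("wrist",(323,219))
for p in[(321.2,201.2)]:print(proj("wrist",[.5278,-.129,.21]))
E
```

```text
((40.79816436767578, 31.60091781616211), 31.76280975341797)
[ 0.52701528 -0.13278397  0.26241909] [ 0.52278062 -0.1313546   0.21      ]
[326.76568122 226.48789153]
```

Emit:
send_rows --increments '[{"xyz": [0,0.3,2.5],"twist": 0,"gripper": -1},{"xyz": [0,0,2.5],"twist": 0,"gripper": -1},{"xyz": [0,0,2.5],"twist": 0,"gripper": -1},{"xyz": [0,0,1.6],"twist": 0,"gripper": -1},{"xyz": [0,0,0],"twist": 0,"gripper": -1},{"xyz": [0,0,0],"twist": 0,"gripper": 1},{"xyz": [0,0,0],"twist": 0,"gripper": 1},{"xyz": [0,0,0],"twist": 0,"gripper": 1},{"xyz": [0,0,0],"twist": 0,"gripper": 1},{"xyz": [0,0,0],"twist": 0,"gripper": 1}]' --squeeze 70

```text
time: 6.5
tcp_pos: [0.5286, -0.1298, 0.1735]
tool_rot: [0.005, 3.138, -0.008]
wrist_force: [-1.7, -6.4, 5.8]
gripper_width: 0.0332
```

```bash
python3 - <<'E'
from h import *
cv2.imwrite("pics/s6.png",cv2.resize(cams.snapshot("side")[150:350,180:480],None,fx=2,fy=2))
s=robot.state();print(s["gripper_width"],s["tcp_pos"],s["wrist_force"])
E
```

```text
0.033538754578418845 [ 0.5285844  -0.12979475  0.17351961] [-1.72599604 -6.84525943  5.040028  ]
```

View pics/s6.png

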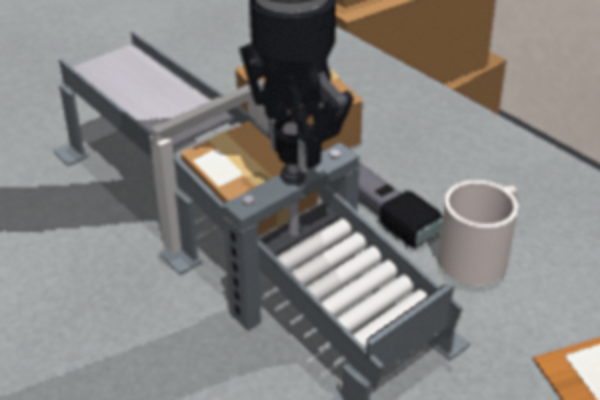

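Emit:
send_rows --increments '[{"xyz": [0,0,0],"twist": 0,"gripper": -0.4},{"xyz": [0,0,0],"twist": 0,"gripper": -0.4},{"xyz": [0,0,0],"twist": 0,"gripper": -0.4},{"xyz": [0.1,-0.1,0.3],"twist": 0,"gripper": -0.4},{"xyz": [0,0,0.2],"twist": 0,"gripper": -0.4},{"xyz": [0,0,0],"twist": 0,"gripper": -0.4},{"xyz": [0,0,0],"twist": 0,"gripper": -0.4},{"xyz": [0,0,0],"twist": 0,"gripper": -0.4},{"xyz": [0,0,0],"twist": 0,"gripper": -0.4},{"xyz": [0,0,0],"twist": 0,"gripper": -0.4}]' --squeeze 70

```text
time: 7.55
tcp_pos: [0.5268, -0.1267, 0.1663]
tool_rot: [0.001, 3.141, 0.0]
wrist_force: [0.6, 0.5, 0.0]
gripper_width: 0.0599
```

```bash
python3 - <<'E'
from h import *
cv2.imwrite("pics/s7.png",cv2.resize(cams.snapshot("side")[170:280,270:390],None,fx=5,fy=5,interpolation=2))
cv2.imwrite("pics/w7.png",cams.snapshot("wrist"))
s=robot.state();print(s["gripper_width"],s["tcp_pos"],s["wrist_force"])
E
```

```text
0.06012012833756936 [ 0.52671847 -0.12675161  0.16629867] [-0.10652569  0.465376   -0.33820636]
```

View pics/s7.png

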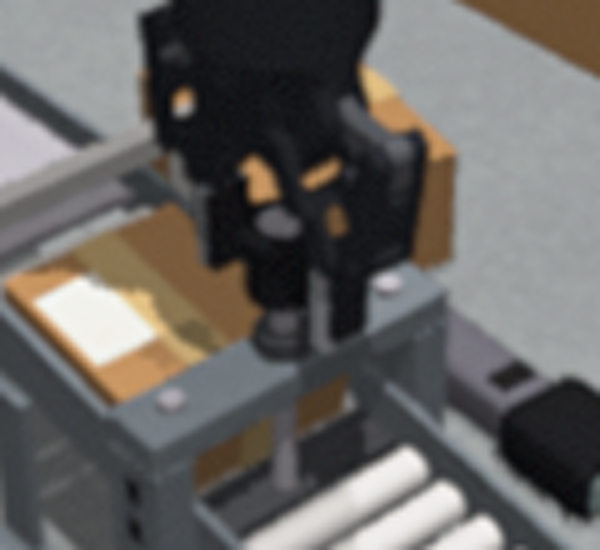

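View pics/w7.png

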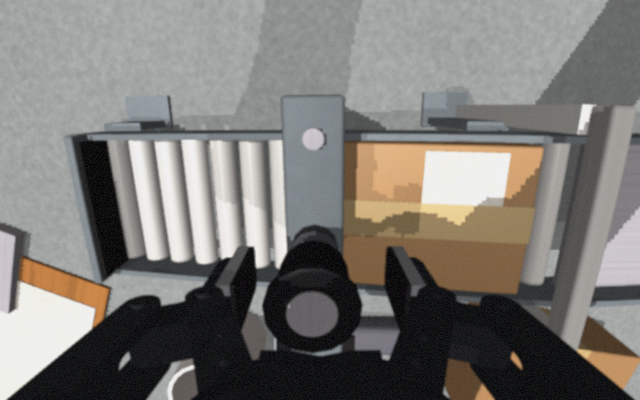

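Emit:
send_rows --increments '[{"xyz": [0,-0.35,0],"twist": 0,"gripper": -0.4},{"xyz": [0,0,0],"twist": 0,"gripper": -0.4},{"xyz": [0,0,0],"twist": 0,"gripper": 1},{"xyz": [0,0,0],"twist": 0,"gripper": 1},{"xyz": [0,0,0],"twist": 0,"gripper": 1},{"xyz": [0,0,0],"twist": 0,"gripper": 1},{"xyz": [0,0,0],"twist": 0,"gripper": 1},{"xyz": [0,0,0],"twist": 0,"gripper": 1},{"xyz": [0,0,0],"twist": 0,"gripper": 1},{"xyz": [0,0,0],"twist": 0,"gripper": 1}]' --squeeze 70

```text
time: 8.65
tcp_pos: [0.5267, -0.1297, 0.1663]
tool_rot: [-0.001, -3.142, -0.001]
wrist_force: [-1.1, 3.2, 2.4]
gripper_width: 0.03
```

Emit:
send_rows --increments '[{"xyz": [0,0,-0.8],"twist": 0,"gripper": 1},{"xyz": [0,0,-0.8],"twist": 0,"gripper": 1},{"xyz": [0,0,-0.8],"twist": 0,"gripper": 1},{"xyz": [0,0,-0.8],"twist": 0,"gripper": 1},{"xyz": [0,0,-0.8],"twist": 0,"gripper": 1},{"xyz": [0,0,-0.8],"twist": 0,"gripper": 1},{"xyz": [0,0,-0.4],"twist": 0,"gripper": 1},{"xyz": [0,0,0],"twist": 0,"gripper": 1},{"xyz": [0,0,0],"twist": 0,"gripper": 1},{"xyz": [0,0,0],"twist": 0,"gripper": 1}]' --squeeze 70

```text
time: 9.65
tcp_pos: [0.5267, -0.1297, 0.2178]
tool_rot: [-0.001, -3.141, -0.001]
wrist_force: [4.5, 2.3, -10.7]
gripper_width: 0.0302
```

Emit:
send_rows --increments '[{"xyz": [0,0,-0.2],"twist": 0,"gripper": 1},{"xyz": [0,0,-0.2],"twist": 0,"gripper": 1},{"xyz": [0,0,-0.1],"twist": 0,"gripper": 1},{"xyz": [0,0,0],"twist": 0,"gripper": 1},{"xyz": [0,0,0],"twist": 0,"gripper": 1},{"xyz": [0,0,0],"twist": 0,"gripper": 1},{"xyz": [0,0,0],"twist": 0,"gripper": 1},{"xyz": [0,0,0],"twist": 0,"gripper": 1},{"xyz": [0,0,0],"twist": 0,"gripper": 1},{"xyz": [0,0,0],"twist": 0,"gripper": 1}]' --squeeze 70

```text
time: 10.65
tcp_pos: [0.5266, -0.1297, 0.2215]
tool_rot: [-0.001, -3.141, -0.0]
wrist_force: [7.9, 1.8, -17.2]
gripper_width: 0.0302
```

```bash
python3 - <<'E'
from h import *
cv2.imwrite("pics/s8.png",cv2.resize(cams.snapshot("side")[150:350,180:480],None,fx=2,fy=2))
cv2.imwrite("pics/t8.png",cv2.resize(cams.snapshot("top")[150:350,180:480],None,fx=2,fy=2))
s=robot.state();print(s["gripper_width"],s["tcp_pos"],s["wrist_force"])
E
```

```text
0.03034634250778347 [ 0.52657268 -0.12971343  0.22150246] [  8.62582229   1.96209852 -16.06254403]
```

View pics/s8.png

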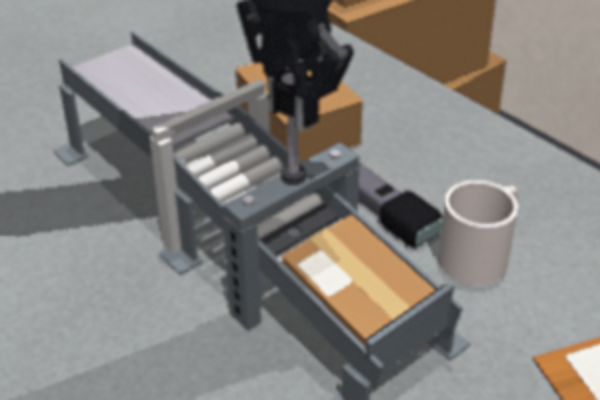

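View pics/t8.png

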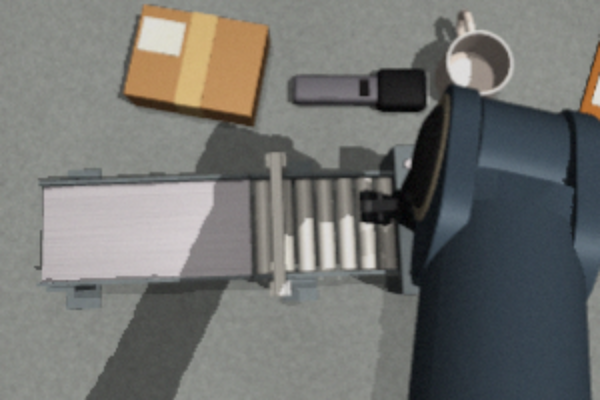

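Carton lies at the end stop (side picture, leading edge at about (370,335)–(440,290)). The knob has risen 55.2 mm and the pull went from 10.7 to about 17 N, so it is on its hard stop. Handing in.

```bash
python3 -c "
from rig import robot
print(robot.state()['wrist_force'],robot.state()['tcp_pos'],robot.sign_off())"
```

```text
the job is handed in; nothing more can be done
[  8.62582229   1.96209852 -16.06254403] [ 0.52657268 -0.12971343  0.22150246] None
```

The job is done and handed in at about 10.8 s on the robot's clock, with the gripper still holding the knob fully up.

1. **Push:** I pushed the carton along the deck with the closed fingers, at about 4 N. It tipped onto the rollers, passed under the gauge bar and stopped against the pin; the side and top pictures showed it there.
2. **Pull:** I gripped the knob's stem at 70 N and lifted it. The first grip read 33 mm, which suggested one pad was on the rim. I opened, went about 7 mm lower, re-centred and gripped again at 30 mm.

**Last checks:**
- **Pin:** the tool rose 55.2 mm, and the pull jumped from 10.7 N to about 16–17 N at the end, so the pin is on its hard stop. The grip did not slip; the opening stayed at 30 mm.
- **Carton:** the side picture shows it against the end stop. The arm hid that part of the lane in the last top picture, so only the side view confirms it.
- **Bystanders:** the big carton, mug and scanner look unmoved.
- **Side force:** about 8 N sideways remained at the wrist at the stop, probably from slight misalignment. I left it, as it is far below the limits.

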